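# Advance the bakery's blue batch counter to red

### The arm

A 6-joint arm with a two-finger parallel gripper is mounted at the origin on the work surface. World frame = base frame: x ahead of the robot, y to its left, z up, the work surface at z = 0. Lengths are in mm, angles in rad, forces in N, time in s.
With the tool pointing down it reaches from about 350 to 775 mm from the base axis. Payload 7.3 kg.
Tool frame: the origin (TCP) lies at the centre of the arm's flange, where the gripper is bolted on; the fingertips stand 178 mm ahead of it and the grasp point (between the pads) lies 159 mm ahead of it; z points along the fingers, y is the direction in which the jaws open and shut (so a half turn about z gives the same grasp; the last joint's range is limited). The gripper opens to 92 mm and grips with 3 to 60 N. Pads are 19 mm wide; open, the fingers measure 130 mm over their backs; the gripper's body (75 mm by 190 mm) begins 47 mm behind the grasp point.
Start: joints at [1.014, 0.342, 1.524, -0, 1.275, -0.146], TCP at [209.634, 481.333, 404.741] pointing down, gripper open.
Joint ranges: [-2.53, 2.53], [-0.77, 2.02], [0.04, 2.7], [-1, 4.14], [0.28, 2.66], [-3.11, 3.11]. Speed limits (rad/s): [2.57, 2.57, 3.14, 3.14, 3.14, 3.14].

### API

Orientations are given as [roll, pitch, yaw] about the fixed x, y, z axes, in that order (R = Rz(yaw) Ry(pitch) Rx(roll)).
In Python, from plant import get_obs, capture, close_job gives the robot as it stands. The module is installed in compiled form; this text tells all that it offers.
- The arm moves only by the shell command python3 -m pendant 'ROWS'. ROWS is JSON, a list of rows, each a list of 3 entries, a list of its own where there are three numbers: the shift along the tool's x, y, z in m, then the turn, a rotation vector about the tool's x, y, z in rad, then the finger opening in m, from 0 to 0.0918. In form: [[[tx, ty, tz], [wx, wy, wz], fingers], ...]. A call has 1 to 10 rows; each row is the pose to reach, as a shift and turn from the pose commanded when the call began, along the tool's axes at that moment; what a row does not reach only later rows make up. A row lasts 1/12 s, in which the tool goes at most 41.7 mm and 7.16 degrees, less where a joint would pass 70% of its speed; a pose out of reach is approached as far as the arm can. A call with a gripper value outside its range is refused whole. The fingers move at their own pace and stop on an object; the grip force is fixed at half the most. Time passes only in rows, so rows that repeat a pose let the fingers close. It gives the time, the measured TCP pose, the force and the opening at its end, in the units of the state.
- get_obs(): the state, without advancing time (a new reading comes with each control period).
- capture(name): name is "scene" or "top" or "wrist"; returns a dict with "color" (384x512x3 uint8, red, green, blue), "mtx" (3x3 intrinsics, pixels), "rvec" (rotation vector, rad) and "tvec" (3), from world to camera coordinates, as OpenCV has them. Camera axes: x right, y down, z forward; pixel columns grow to the right and rows downward; lengths in mm; the calibration is good to about 2 mm. A picture is of the moment at which its call begins. There is no depth.
- close_job(): hands the job in, once; it reports no verdict.
The state is a dict: "time": time; "joint_positions": joint angles; "dq": joint speeds; "tau": joint torques, N m; "tool_pos": TCP position; "tcp_rot": TCP orientation; "contact_force": force on the tool from outside, world axes, zero at the start; "moment": the same for the moment, N m; "grip_width": finger opening in mm.
Only numpy, scipy, OpenCV 4.12 (cv2) and the standard library are available. Lean on these libraries where they do the work, as an engineer would, in place of code of your own. Each camera call takes 0.05 s, during which the arm holds its last target. There are 200 camera calls.

### The job

The last batch for the oven is in: with a fingertip, gently flick the wheel of the blue batch counter on, click by click, until its red panel is uppermost, level between the two pointers, and do not go past it. Leave the yellow counter's wheel as it is, and leave the jar, the scraper and the loaf tin where they are; nothing is to be picked up.

Things in the scene. Friction and masses are not known exactly. Their poses are not given: they have to be found in the camera images.
- blue_counter: batch counter fixed to the bench: blue stand 156 x 62 mm with two upright cheeks (140 mm long along x, 48 mm over their outsides, tops 100 mm above the bench) and a eight-sided thumbwheel between them. Origin: centre of the underside, z up; the axle lies along its y, 78 mm up. Small black pointers (to 107 mm) stand on the cheeks at x = 0. This is the one to set.
- blue_counter_axle (a point): wheel's centre, 78 mm above the bench, axes as the counter's. Wheel 24 mm wide: eight-sided hub, flat panels (7 white, 1 red) 41 mm from the axle, corners 43 mm; at each corner a black tooth 6 mm thick out to 60 mm. At rest a panel lies level on top, open from above between two teeth 22.5 deg before and behind the top (tips 23 mm along x each way, 55 mm above the axle).
- blue_counter_wheel (a joint): thumbwheel angle, rad; a click is 0.7854 (45 deg). Grows as the wheel's top moves along the counter's +x, away from the robot. Rests only at 0, 0.7854, 1.5708..; red is uppermost at 3.1416. Starts 2 to 4 clicks short; a stop just below 0 bars the way back. A tooth pushed (about 3 N) past the very top snaps on to the next click; else it springs back.
- blue_counter_redmark (a point): middle of the red panel on the blue counter's wheel, 41 mm from the axle; turns with the wheel.
- yellow_counter: batch counter fixed to the bench: yellow stand 156 x 62 mm with two upright cheeks (140 mm long along x, 48 mm over their outsides, tops 100 mm above the bench) and a eight-sided thumbwheel between them. Origin: centre of the underside, z up; the axle lies along its y, 78 mm up. Small black pointers (to 107 mm) stand on the cheeks at x = 0. Same as the blue one; not to be worked.
- yellow_counter_wheel (a joint): angle (rad) of the yellow counter's thumbwheel, built and read like the blue one's; must stay at its click.
- yellow_counter_redmark (a point): middle of the red panel on the yellow counter's wheel, 41 mm from the axle.
- jar: white lidded jar, 90 mm across, 130 mm high, loose; origin at the centre of its underside, z up.
- scraper: bench scraper lying flat, 120 mm long along its x, 74 mm wide, 24 mm high, loose; black grip towards -x; origin on the bench below its middle.
- loaf_tin: empty dark loaf tin, 220 x 110 x 70 mm high, loose; origin at the centre of its underside, long side along x.

How it is judged:
By the outcome, as a careful person would: the job done as asked, in the order asked, and still so for the second after the job is handed in, with the robot touching nothing.
It also fails if it takes over 56 s, if anything falls off the work surface, if the arm or the gripper's body presses on something with over 40 N, if the wrist force passes 120 N, or if a joint passes its speed limit or range.

## Working session

There is one attempt and no reset: what is moved stays moved. The work goes in short steps, Python scripts to look and compute and a shell command to move; the robot and the scene stay as the last step left them, time stands still between calls to the robot, and variables do not carry over. Pictures are saved under pics/ and viewed, about 8 in all and at most 12, crops included, and the job is handed in when it is done.

```bash
mkdir -p pics
python3 - <<'E'
from plant import *
import cv2,pickle
o=get_obs();print(o)
for n in("scene","top"):
    c=capture(n);pickle.dump(c,open(n+'.pkl','wb'));cv2.imwrite(f'pics/{n}1.png',c['color'][...,::-1])
E
```

```text
{'time': 0.0, 'joint_positions': array([ 1.01401709e+00,  3.42699956e-01,  1.52501396e+00, -5.19434099e-05,
        1.27544024e+00, -1.45975210e-01]), 'dq': array([-1.08491834e-03, -1.48173551e-04, -1.12187498e-04, -4.36705154e-04,
        1.40840236e-03,  5.72917935e-05]), 'tau': array([-6.49117883e-04, -4.31246638e+01, -2.44216383e+01,  7.16448203e-02,
        5.60732873e-02, -1.50401779e-04]), 'tool_pos': array([209.55345122, 481.20660138, 404.05765318]), 'tcp_rot': array([-3.14004054e+00, -1.77988899e-04,  2.73080365e+00]), 'contact_force': array([-0.51126938,  0.5551104 ,  0.29945837]), 'moment': array([ 0.02920694,  0.05781016, -0.03456604]), 'grip_width': 92.21556757344615}
```

View pics/scene1.png

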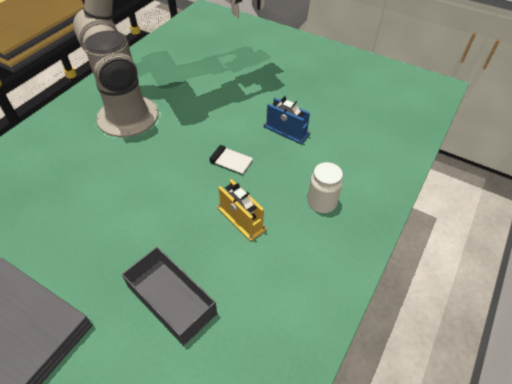

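View pics/top1.png

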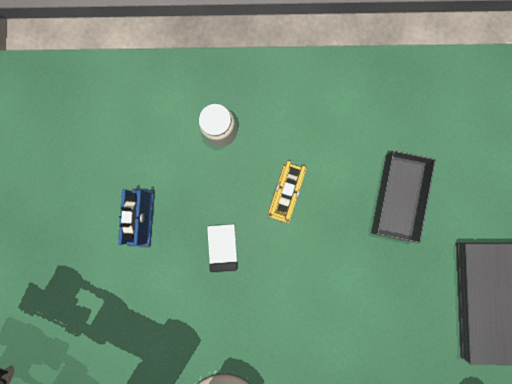

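The scene and top views show blue at about top px (137,217), yellow (288,190), jar (216,122), scraper (222,247) and tin (404,196). No red is visible yet, so I'll segment the blue counter and look closer.

```bash
cat > h.py <<'E'
import cv2,numpy as np,pickle
def ray(c,uv,z):
    R,_=cv2.Rodrigues(np.array(c['rvec'],float));t=np.array(c['tvec'],float).ravel()
    d=R.T@np.linalg.inv(c['mtx'])@np.array([uv[0],uv[1],1.]);o=-R.T@t
    return o+d*(z-o[2])/d[2]
def proj(c,p):
    return cv2.projectPoints(np.array(p,float).reshape(-1,3),np.array(c['rvec'],float),np.array(c['tvec'],float),c['mtx'],None)[0].reshape(-1,2)
def box(x,y,yaw):
    "corner points of a counter: base outline z=0, cheek tops z=100"
    P=[(sx*78,sy*31,0) for sx,sy in((1,1),(1,-1),(-1,-1),(-1,1))]+[(sx*70,sy*24,100) for sx,sy in((1,1),(1,-1),(-1,-1),(-1,1))]
    P=np.array(P,float);c,s=np.cos(yaw),np.sin(yaw)
    return P@np.array([[c,s,0],[-s,c,0],[0,0,1]])+[x,y,0]
E
python3 - <<'E'
from h import *
from scipy.optimize import minimize
cs=[pickle.load(open(n+'.pkl','rb')) for n in('scene','top')]
masks=[]
for c in cs:
    h=cv2.cvtColor(c['color'],cv2.COLOR_RGB2HSV)
    m=cv2.inRange(h,(105,120,30),(125,255,255));n,l,s,ce=cv2.connectedComponentsWithStats(cv2.dilate(m,np.ones((5,5))))
    k=1+np.argmax(s[1:,4]);m[l!=k]=0;print(s[k],ce[k]);masks.append(cv2.convexHull(cv2.findNonZero(m)))
def cost(p):
    e=0
    for c,m in zip(cs,masks):
        a=np.zeros((1152,1536),np.uint8);b=a.copy()
        cv2.fillConvexPoly(a,(m*3+1).astype(np.int32),1);q=cv2.convexHull(proj(c,box(*p[:2],p[2]/100)).astype(np.float32))
        cv2.fillConvexPoly(b,((q+.5)*3).astype(np.int32),1);e+=(a^b).sum()
    return float(e)
x0=ray(cs[1],(137,217),50);print(x0)
best=min((minimize(cost,[x0[0],x0[1],a],method='Nelder-Mead',options=dict(initial_simplex=[[x0[0],x0[1],a],[x0[0]+15,x0[1],a],[x0[0],x0[1]+15,a],[x0[0],x0[1],a+15]])) for a in(-20,0,20)),key=lambda r:r.fun)
print(best.x,best.fun)
ims=[]
for c in cs:
    q=proj(c,box(*best.x[:2],best.x[2]/100));u=q.mean(0).astype(int);x,y=u-40
    im=cv2.resize(c['color'][y:y+80,x:x+80,::-1],(400,400),interpolation=cv2.INTER_CUBIC);raw=im.copy()
    for p in q: cv2.circle(im,tuple(int(v) for v in (p-[x,y]+.5)*5),3,(0,255,0),-1)
    ims.append(im)
cv2.imwrite('pics/c1.png',np.hstack(ims))
for n,uv,z in(('jar',(215,119),130),('yel',(288,190),80),('scr',(222,247),20),('tin',(404,196),0)):print(n,ray(cs[1],uv,z))
E
```

```text
[ 263   97   48   48 1474] [287.29240163 121.88263229]
[ 117  188   39   60 1700] [137.47352941 217.79176471]
[519.43653515 223.81129994  50.        ]
[518.98682101 228.61088767  -7.16618153] 3640.0
jar [758.87865279   9.261897   130.        ]
yel [ 586.3219851  -171.12617439   80.        ]
scr [439.20724348   3.42381405  20.        ]
tin [ 574.57301336 -488.73326212    0.        ]
```

View pics/c1.png

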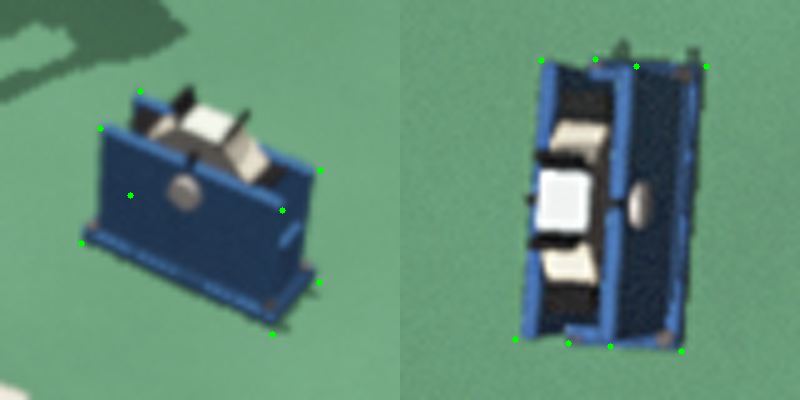

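Fit is good (yaw about -0.07). The panels in view are white and the red one is hidden. Next I'll move above the near side with the fingers shut and the jaws along the axle, then look.

```bash
python3 -m pendant '[[[-0.02,-0.007,0],[0,0,-0.03],0],[[-0.055,-0.019,0],[0,0,-0.07],0],[[-0.09,-0.032,0],[0,0,-0.11],0],[[-0.13,-0.045,0],[0,0,-0.15],0],[[-0.17,-0.059,0],[0,0,-0.19],0],[[-0.21,-0.073,0],[0,0,-0.23],0],[[-0.25,-0.087,0],[0,0,-0.27],0],[[-0.29,-0.101,0],[0,0,-0.31],0],[[-0.325,-0.113,0],[0,0,-0.339],0],[[-0.347,-0.121,0],[0,0,-0.339],0]]'
python3 -m pendant '[[[0,0,0],[0,0,0],0],[[0,0,0],[0,0,0],0],[[0,0,0],[0,0,0],0],[[0,0,0],[0,0,0],0]]'
python3 - <<'E'
from plant import *
from h import *
c=capture('wrist');t=capture('top')
pickle.dump(c,open('wrist.pkl','wb'))
im=c['color'][...,::-1].copy()
for p in proj(c,box(519,228.6,-.0717)): cv2.circle(im,tuple(int(v) for v in p),3,(0,255,0),-1)
cv2.imwrite('pics/w1.png',im)
R,_=cv2.Rodrigues(np.array(c['rvec'],float));print(-R.T@np.ravel(c['tvec']),get_obs()['contact_force'])
E
```

```text
time: 0.93
tool_pos: [481.8, 228.9, 404.3]
tcp_rot: [-3.141, 0.0, 3.069]
contact_force: [-1.1, -0.3, 0.2]
grip_width: 29.6
time: 1.27
tool_pos: [478.6, 232.7, 404.6]
tcp_rot: [3.141, -0.001, 3.071]
contact_force: [-0.2, 0.4, 0.8]
grip_width: 3.5
[396.6499914  238.86650813 385.37168548] [ 0.12495681  0.76680308 -0.13756246]
```

View pics/w1.png

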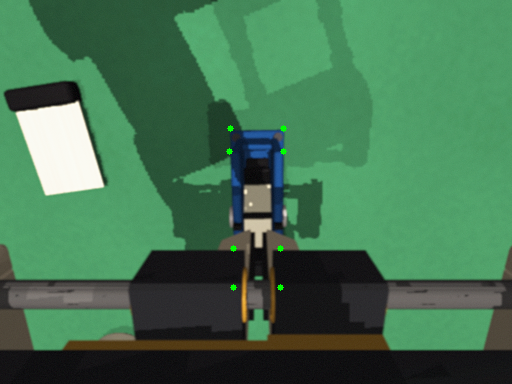

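The model matches the wrist view within about 2 px: stand at (230–284, 128–152), wheel column near x=258, tool centred on it. I'll lower behind the near tooth with the tip at z≈124.

```bash
python3 -m pendant '[[[0,0,0.02],[0,0,0],0],[[0,0,0.045],[0,0,0],0],[[0,0,0.07],[0,0,0],0],[[0,0,0.09],[0,0,0],0],[[0,0,0.1],[0,0,0],0],[[0,0,0.102],[0,0,0],0],[[0,0,0.102],[0,0,0],0],[[0,0,0.102],[0,0,0],0]]'
```

```text
time: 2.03
tool_pos: [479.7, 232.2, 303.9]
tcp_rot: [3.141, 0.002, 3.07]
contact_force: [0.1, 0.1, 0.1]
grip_width: 0.3
```

```bash
python3 -m pendant '[[[-0.006,0,0],[0,0,0],0],[[-0.012,0,0],[0,0,0],0],[[-0.016,0,0],[0,0,0],0],[[-0.02,0,0],[0,0,0],0],[[-0.023,0,0],[0,0,0],0],[[-0.026,0,0],[0,0,0],0],[[-0.029,0,0],[0,0,0],0],[[-0.032,0,0],[0,0,0],0],[[-0.035,0,0],[0,0,0],0],[[-0.037,0,0],[0,0,0],0]]'
python3 -m pendant '[[[0,0,0],[0,0,0],0],[[0,0,0],[0,0,0],0],[[0,0,0],[0,0,0],0]]'
python3 -m pendant '[[[0,0,-0.01],[0,0,0],0],[[0,0,-0.03],[0,0,0],0],[[0.012,0,-0.04],[0,0,0],0],[[0.03,0,-0.04],[0,0,0],0],[[0.037,0,-0.04],[0,0,0],0],[[0.037,0,-0.04],[0,0,0],0]]'
cat > look.py <<'E'
import sys
from plant import *
from h import *
ims=[]
q0=proj
for n in('scene','top','wrist'):
    c=capture(n);im=c['color'];h=cv2.cvtColor(im,cv2.COLOR_RGB2HSV)
    m=cv2.inRange(h,(0,140,60),(8,255,255))|cv2.inRange(h,(172,140,60),(180,255,255))
    q=proj(c,box(519,228.6,-.0717)).mean(0).astype(int);x,y=np.clip(q-40,0,[432,304])
    if n=='wrist':x,y=210,110
    mm=m[y:y+80,x:x+80];p=cv2.findNonZero(mm)
    print(n,0 if p is None else (len(p),p.mean(0)+[x,y]))
    ims.append(cv2.resize(im[y:y+80,x:x+80,::-1],(266,266),interpolation=cv2.INTER_CUBIC))
cv2.imwrite(f'pics/{sys.argv[1]}.png',np.hstack(ims));print(get_obs()['contact_force'])
E
python3 look.py l1
```

```text
time: 2.87
tool_pos: [516.8, 229.1, 302.7]
tcp_rot: [3.141, 0.0, 3.07]
contact_force: [0.2, 0.5, -0.2]
grip_width: 0.7
time: 3.12
tool_pos: [516.2, 229.2, 302.6]
tcp_rot: [-3.142, -0.0, 3.07]
contact_force: [0.3, 1.0, 0.1]
grip_width: 0.6
time: 3.62
tool_pos: [478.2, 232.1, 343.4]
tcp_rot: [3.142, -0.0, 3.071]
contact_force: [0.9, -0.2, -0.4]
grip_width: 0.6
scene 0
top 0
wrist 0
[-0.63336948 -0.28138505  0.31083248]
```

View pics/l1.png

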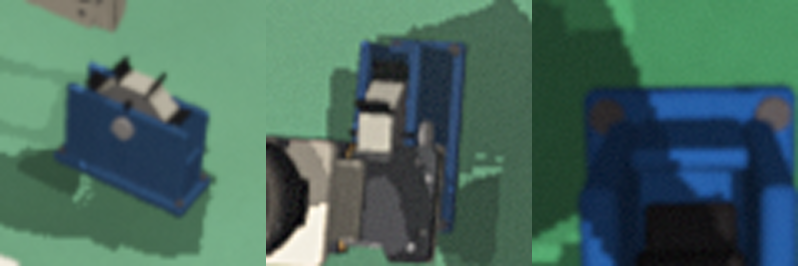

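No red in any view and the crop doesn't show the near faces. The tool swung past the top freely, so a click is likely. I'll back off for a wrist view of the near faces.

```bash
python3 -m pendant '[[[0.02,0,-0.02],[0,0,0],0],[[0.05,0,-0.04],[0,0,0],0],[[0.08,0,-0.05],[0,0,0],0],[[0.1,0,-0.06],[0,0,0],0],[[0.1,0,-0.06],[0,0,0],0],[[0.1,0,-0.06],[0,0,0],0]]'
python3 - <<'E'
from plant import *
from h import *
c=capture('wrist');q=proj(c,box(519,228.6,-.0717));print(q[[0,2,4,6]].round())
cv2.imwrite('pics/w2.png',c['color'][...,::-1])
E
```

```text
time: 4.27
tool_pos: [379.9, 239.2, 403.4]
tcp_rot: [3.141, 0.002, 3.071]
contact_force: [0.5, -0.3, -0.0]
grip_width: 0.4
[[279. 311.]
 [233. 207.]
 [279. 364.]
 [233. 251.]]
```

View pics/w2.png

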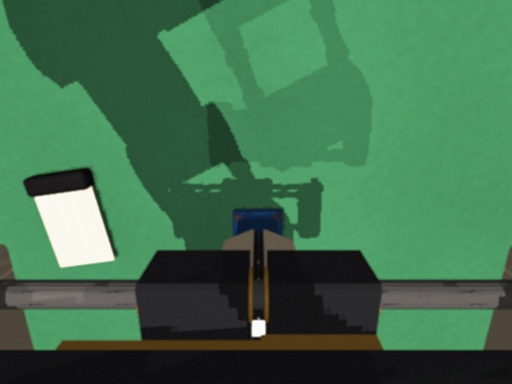

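Backing off hid the wheel behind the fingers, but the overhead view may now be clear.

```bash
python3 look.py l2
```

```text
scene 0
top 0
wrist 0
[ 0.39087177  0.55507003 -1.2665937 ]
```

View pics/l2.png

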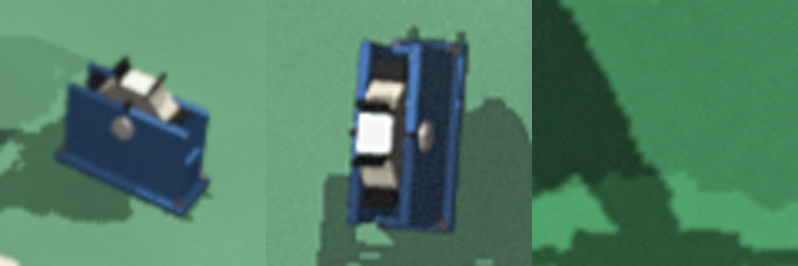

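In the clear view the wheel is at rest with its top and both ±45° panels white, so at least two clicks remain. Next stroke, with force readouts part way.

```bash
python3 -m pendant '[[[-0.03,0,0.02],[0,0,0],0],[[-0.06,0,0.045],[0,0,0],0],[[-0.09,0,0.07],[0,0,0],0],[[-0.1,0,0.09],[0,0,0],0],[[-0.1,0,0.1],[0,0,0],0],[[-0.1,0,0.1],[0,0,0],0],[[-0.1,0,0.1],[0,0,0],0]]'
python3 -m pendant '[[[-0.006,0,0],[0,0,0],0],[[-0.012,0,0],[0,0,0],0],[[-0.016,0,0],[0,0,0],0],[[-0.02,0,0],[0,0,0],0]]'
python3 -m pendant '[[[-0.003,0,0],[0,0,0],0],[[-0.006,0,0],[0,0,0],0]]'
python3 -m pendant '[[[-0.003,0,0],[0,0,0],0],[[-0.006,0,0],[0,0,0],0],[[-0.009,0,0],[0,0,0],0],[[-0.011,0,0],[0,0,0],0],[[-0.011,0,0],[0,0,0],0],[[-0.011,0,0],[0,0,0],0]]'
python3 -m pendant '[[[0,0,-0.01],[0,0,0],0],[[0,0,-0.03],[0,0,0],0],[[0.03,0,-0.06],[0,0,0],0],[[0.07,0,-0.08],[0,0,0],0],[[0.11,0,-0.1],[0,0,0],0],[[0.137,0,-0.1],[0,0,0],0],[[0.137,0,-0.1],[0,0,0],0]]'
python3 look.py l3
```

```text
time: 5.05
tool_pos: [479.1, 231.8, 302.3]
tcp_rot: [-3.141, -0.002, 3.07]
contact_force: [-0.2, -0.4, -0.6]
grip_width: 0.1
time: 5.38
tool_pos: [499.8, 230.6, 303.9]
tcp_rot: [3.141, 0.002, 3.07]
contact_force: [-1.5, 1.0, 1.2]
grip_width: 0.6
time: 5.55
tool_pos: [505.9, 230.0, 303.1]
tcp_rot: [3.141, 0.001, 3.07]
contact_force: [-0.7, -0.4, -0.0]
grip_width: 0.9
time: 6.05
tool_pos: [516.4, 229.1, 302.6]
tcp_rot: [-3.142, -0.0, 3.07]
contact_force: [-0.1, -0.6, -0.9]
grip_width: 0.3
time: 6.63
tool_pos: [374.9, 239.2, 404.9]
tcp_rot: [3.14, 0.0, 3.072]
contact_force: [-0.9, 1.5, -0.0]
grip_width: 0.3
scene 0
top 0
wrist 0
[0.36579473 0.73663299 0.19646725]
```

View pics/l3.png

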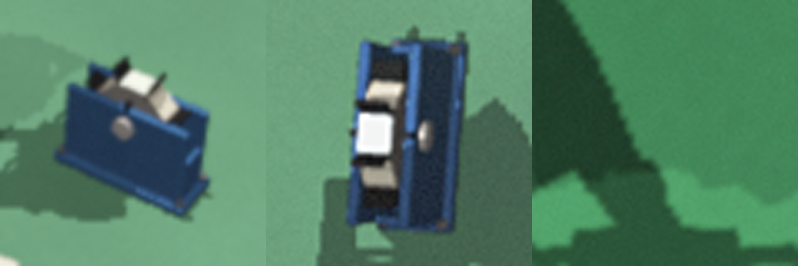

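Top and near panels are still white, so at least two clicks remain. I'll do another stroke and take a picture in mid-push.

```bash
python3 -m pendant '[[[-0.03,0,0.02],[0,0,0],0],[[-0.06,0,0.045],[0,0,0],0],[[-0.09,0,0.07],[0,0,0],0],[[-0.1,0,0.09],[0,0,0],0],[[-0.1,0,0.1],[0,0,0],0],[[-0.1,0,0.1],[0,0,0],0],[[-0.1,0,0.1],[0,0,0],0]]'
python3 -m pendant '[[[-0.006,0,0],[0,0,0],0],[[-0.012,0,0],[0,0,0],0],[[-0.016,0,0],[0,0,0],0],[[-0.02,0,0],[0,0,0],0],[[-0.022,0,0],[0,0,0],0]]'
python3 - <<'E'
from plant import *
from h import *
a=capture('scene')['color'];b=capture('wrist')['color']
cv2.imwrite('pics/mid.png',np.hstack([cv2.resize(a[80:150,250:330,::-1],(400,350),interpolation=2),cv2.resize(b[110:250,180:340,::-1],(400,350),interpolation=2)]))
E
python3 -m pendant '[[[-0.003,0,0],[0,0,0],0],[[-0.006,0,0],[0,0,0],0],[[-0.009,0,0],[0,0,0],0],[[-0.012,0,0],[0,0,0],0],[[-0.015,0,0],[0,0,0],0],[[-0.015,0,0],[0,0,0],0],[[-0.015,0,0],[0,0,0],0]]'
python3 -m pendant '[[[0,0,-0.01],[0,0,0],0],[[0,0,-0.03],[0,0,0],0],[[0.03,0,-0.06],[0,0,0],0],[[0.07,0,-0.08],[0,0,0],0],[[0.11,0,-0.1],[0,0,0],0],[[0.137,0,-0.1],[0,0,0],0],[[0.137,0,-0.1],[0,0,0],0]]'
python3 look.py l4
```

```text
time: 7.37
tool_pos: [479.4, 231.7, 302.3]
tcp_rot: [-3.141, -0.002, 3.069]
contact_force: [-0.1, -0.6, 0.0]
grip_width: 0.5
time: 7.78
tool_pos: [502.1, 230.3, 303.5]
tcp_rot: [3.141, 0.002, 3.07]
contact_force: [-0.2, -0.3, 0.7]
grip_width: 0.2
time: 8.47
tool_pos: [516.5, 229.1, 302.6]
tcp_rot: [3.142, -0.0, 3.07]
contact_force: [-0.1, 0.1, -0.1]
grip_width: 0.4
time: 9.05
tool_pos: [374.9, 239.2, 404.9]
tcp_rot: [3.14, 0.0, 3.072]
contact_force: [-0.4, 0.9, -0.7]
grip_width: 0.6
scene (6, array([[279.5, 103.5]]))
top (62, array([[127.64516129, 229.40322581]]))
wrist 0
[ 0.78252216  1.27428573 -0.54867242]
```

View pics/mid.png

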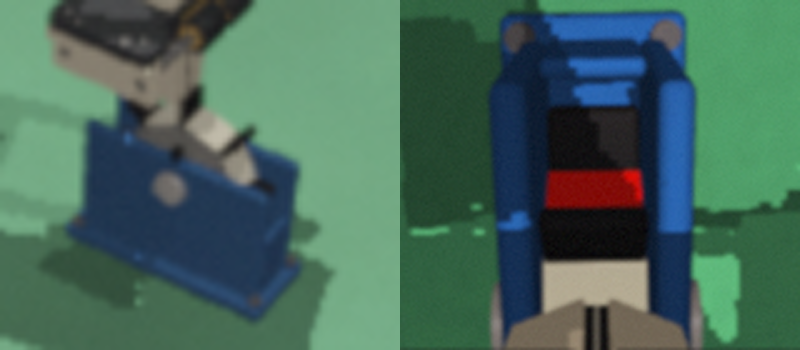

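Mid-push, the red panel is on the near side and rising. Now red is at top px (127.6,229.4), below the top panel at about (127,217), so it sits at -45° with one click left. One final stroke, then compare with the projected positions.

```bash
python3 -m pendant '[[[-0.03,0,0.02],[0,0,0],0],[[-0.06,0,0.045],[0,0,0],0],[[-0.09,0,0.07],[0,0,0],0],[[-0.1,0,0.09],[0,0,0],0],[[-0.1,0,0.1],[0,0,0],0],[[-0.1,0,0.1],[0,0,0],0],[[-0.1,0,0.1],[0,0,0],0]]'
python3 -m pendant '[[[-0.006,0,0],[0,0,0],0],[[-0.012,0,0],[0,0,0],0],[[-0.016,0,0],[0,0,0],0],[[-0.02,0,0],[0,0,0],0],[[-0.023,0,0],[0,0,0],0],[[-0.026,0,0],[0,0,0],0],[[-0.029,0,0],[0,0,0],0],[[-0.032,0,0],[0,0,0],0],[[-0.035,0,0],[0,0,0],0],[[-0.037,0,0],[0,0,0],0]]'
python3 -m pendant '[[[0,0,0],[0,0,0],0],[[0,0,0],[0,0,0],0],[[0,0,0],[0,0,0],0]]'
python3 -m pendant '[[[0,0,-0.01],[0,0,0],0],[[0,0,-0.03],[0,0,0],0],[[0.03,0,-0.06],[0,0,0],0],[[0.07,0,-0.08],[0,0,0],0],[[0.11,0,-0.1],[0,0,0],0],[[0.137,0,-0.1],[0,0,0],0],[[0.137,0,-0.1],[0,0,0],0]]'
python3 look.py l5
python3 - <<'E'
from h import *
from plant import *
for n in('scene','top'):
    c=capture(n);print(n,[proj(c,(519+r*41*.997,228.6-r*41*.0717,78+k*41)).round(1) for r,k in((-.707,.707),(0,1),(.707,.707))])
    d=cv2.absdiff(c['color'],pickle.load(open(n+'.pkl','rb'))['color']).max(2)
    for nm,p in(('jar',(759,9,65)),('scr',(439,3,12)),('tin',(575,-489,30)),('yel',(586,-171,90))):
        u,v=proj(c,p)[0].astype(int);print(nm,(d[v-25:v+25,u-25:u+25]>60).sum(),end=' ')
    print()
E
```

```text
time: 9.78
tool_pos: [479.4, 231.7, 302.4]
tcp_rot: [-3.141, -0.002, 3.069]
contact_force: [0.3, -0.1, 0.3]
grip_width: 0.0
time: 10.62
tool_pos: [516.9, 229.1, 302.7]
tcp_rot: [3.142, 0.0, 3.07]
contact_force: [-0.1, -0.5, 0.6]
grip_width: 0.7
time: 10.87
tool_pos: [516.2, 229.2, 302.6]
tcp_rot: [-3.142, -0.0, 3.07]
contact_force: [-0.3, -0.5, 0.1]
grip_width: 0.3
time: 11.45
tool_pos: [374.9, 239.2, 405.0]
tcp_rot: [3.14, 0.0, 3.072]
contact_force: [-0.6, 0.4, 0.3]
grip_width: 0.3
scene (51, array([[287.76470588, 103.35294118]]))
top (128, array([[126.4921875, 216.953125 ]]))
wrist 0
[-0.24291625 -0.00075886  0.03427895]
scene [array([[281.1, 103.4]]), array([[288.8, 103.8]]), array([[296.1, 110. ]])]
jar 0 scr 109 tin 0 yel 0 
top [array([[126.7, 228.6]]), array([[126.1, 216.9]]), array([[128.8, 205.3]])]
jar 0 scr 0 tin 0 yel 0
```

View pics/l5.png

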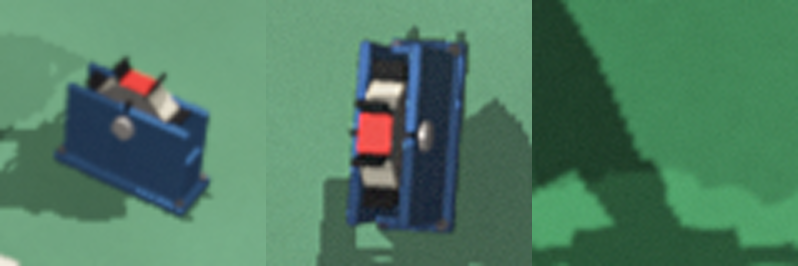

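Red is on top: top px (126.5,217.0) against (126.1,216.9) expected, and level between the pointers. The scraper difference shows only in the scene view, where the arm or its shadow moved. The top view shows none.

```bash
python3 -c "
from plant import *
print(get_obs()['time']);print(close_job())"
```

```text
11.7
the job is handed in; nothing more can be done
None
```

The blue counter now shows its red panel on top, and I handed the job in at 11.7 s. It took four gentle strokes with the closed fingertips, one click each. I checked for red after every stroke so as not to go past it.

- **Red panel:** in the last pictures it sits at (126.5, 217.0) in the top view, where I expected (126.1, 216.9). In the scene view it is at (287.8, 103.4), against (288.8, 103.8). It lies level between the pointers.
- **Other items:** the top view shows no change at the yellow counter, jar, scraper or loaf tin. The scene view shows no change at any of these except the scraper, where 109 pixels differ. I put that down to the arm's image or shadow, as the top view shows no change there, but I did not check it separately.
- **Force and contact:** the force readings I took stayed below about 2.5 N. The arm was well clear of everything when I handed in.

I saw no definite sign of a click after the first two strokes, because the visible panels were still white. The count of four comes from red appearing one click short after the third stroke.

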